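# Clear a jammed stone blank from the feed chute

## Robot

A 6-joint arm with a two-finger parallel gripper is mounted at the origin on the work surface. World frame = base frame: x ahead of the robot, y to its left, z up, the work surface at z = 0. Lengths are in m, angles in rad, forces in N, time in s.
With the tool pointing down it reaches from about 0.425 to 0.95 m from the base axis. Payload 3.5 kg.
Tool frame: the origin (TCP) lies at the very end of the fingers, on their centre line; the grasp point (between the pads) lies 19 mm behind it; z points along the fingers, y is the line along which they close (so a half turn about z gives the same grasp; the last joint's range is limited). The gripper opens to 85 mm and grips with 20 to 120 N. Pads are 22 mm wide; open, the fingers measure 114 mm over their backs; the gripper's body (76 mm by 85 mm) begins 54 mm behind the grasp point. The pads swing forward as they close: fully open they stand 13 mm farther back than shut.
Start: joints at [1.17, 0.286, 1.577, -0, 1.279, -0.15], TCP at [0.167, 0.654, 0.231] pointing down, gripper open.
Joint ranges: [-2.77, 2.77], [-0.9, 2.22], [0.21, 2.48], [-1.53, 4.67], [0.24, 2.81], [-2.84, 2.84]. Speed limits (rad/s): [2.79, 2.79, 3.14, 3.14, 3.14, 3.14].

## Interface

Orientations are given as a unit quaternion [x, y, z, w].
In Python, from plant import ctrl, optics, sign_off gives the robot as it stands.
- The arm moves only by the shell command python3 -m creep 'ROWS' [FORCE]. ROWS is JSON, a list of rows, each an object of numbers: "x", "y", "z": the shift along the tool's x, y, z in mm; "rx", "ry", "rz": the turn, a rotation vector about the tool's x, y, z in degrees; "grip": the opening, from 0 (shut) to 1 (fully open). In form: [{"x": .., "y": .., "z": .., "rx": .., "ry": .., "rz": .., "grip": ..}, ...]. A call has exactly 10 rows; each row shifts and turns the commanded pose from where the row before left it, along the tool's axes as they then stand; what a row does not reach is not made up. A row lasts 1/12 s, in which the tool goes at most 41.7 mm and 7.16 degrees, less where a joint would pass 70% of its speed; a pose out of reach is approached as far as the arm can. A call with a gripper value outside its range is refused whole. The fingers move at their own pace and stop on an object; FORCE is the grip in N (left out, the last holds). Time passes only in rows, so rows that do not move let the fingers close, or fill a call up. It gives the time, the measured TCP pose, the force, the opening and the grip force at its end, in the units of the state.
- ctrl.get_state(): the state, without advancing time (a new reading comes with each control period).
- optics.read_camera(name): name is "scene" or "side" or "wrist"; returns a dict with "color" (480x640x3 uint8, blue, green, red), "K" (3x3 intrinsics, pixels), "R" (3x3) and "t" (3): a world point X has camera coordinates R X + t. Camera axes: x right, y down, z forward; pixel columns grow to the right and rows downward; lengths in m; the calibration is good to about 2 mm. A picture is of the moment at which its call begins. There is no depth.
- sign_off(): hands the job in; it is judged then, once.
The state is a dict: "time": time; "qpos": joint angles; "dq": joint speeds; "joint_efforts": joint torques, N m; "eef_pos": TCP position; "tcp_rot": TCP orientation; "contact_force": force on the tool from outside, world axes, zero at the start; "wrist_torque": the same for the moment, N m; "opening": opening from 0.0 (shut) to 1.0 (fully open); "finger_force": force on a finger pad.
Only numpy, scipy, OpenCV 4.12 (cv2) and the standard library are available. Lean on these libraries where they do the work, as an engineer would, in place of code of your own. Each camera call takes 0.05 s, during which the arm holds its last target. There are 200 camera calls.

## Task

A stone blank has jammed under the guide lips of the sloping feed chute: nudge it backward up the chute until it is clear of the lips, lift it out and lay it flat on the dark rubber pad, letting go of it there. Then take it again by its other pair of sides and lower it, not drop it, into the inspection cradle so that it lies flat on the cradle's base, lengthwise between the two end plates, centred, and let go. Leave the mug and the tape roll where they stand.

Things in the scene. Friction and masses are not known exactly. Their poses are not given: they have to be found in the camera images.
- blank_center (a point): Centre of the jammed blank: a loose pale marble block, 62 long (its x), 54 wide (y), 20 thick (z), 0.13 to 0.25 kg. It starts flat on the chute floor, long way along the chute, partly under the lips. In the chute only 3 to 6 mm remain beside it, so there it can be gripped only by its ends (62 apart).
- feeder: Fixed steel feed chute, sloping 15 degrees. Origin: mid-width on the floor's surface at the lips' upper end, 85 above the table. x: uphill along the floor; z: the floor's normal; y: across. Channel 60 wide. The blank's centre starts at x = -42 to -18 and is clear of the lips past x = +31. A grey intake housing, 85 above the table, stands below x = -150.
- lips_slot (a point): Middle of the slot between the two guide lips, level with their top, 28 above the chute floor; axes as the chute's. The lips, 4 thick, run 57 uphill and 57 downhill from here and hang over the blank's long edges. The slot, 37 wide, is open: fingertips can reach through it to the floor and move along it. The floor is open above and below the lips.
- shoe_mid (a point): Middle of the inner face of the sprung steel shoe inside the chute's +y wall, 75 long, under a lip. It pinches the blank sideways against the other wall with about 7 N: pushing the blank uphill on its lower end takes some 4 to 12 N. Once past the shoe the blank is loose and stays by friction where it is left.
- chute_top (a point): Mid-width of the chute floor at its open upper end, 160 uphill of the lips. Axes as the chute's. The chute walls above the lips rise 22 above the floor.
- pad_top (a point): Centre of the top of the dark rubber pad, 140 x 140 x 8 thick, fixed flat on the table; top 8 above the table. x and y run along its edges.
- cradle_floor (a point): Centre of the top of the base of the inspection cradle (fixed, aluminium): base 8 thick, 64 wide along y; two upright end plates, 6 thick and 64 wide, stand across x with inner faces 74 apart (x = -37 and +37), rising 38 above the base. The sides (+y, -y) are open. The blank goes lengthwise along x, 6 mm to spare at each end: too little for fingers, so it must be held by its long sides (54 mm apart). Either way round will do.
- mug: White ceramic mug, 82 across, 95 tall, handle on one side; origin at the centre of its underside. To be left alone.
- tape: Roll of paper tape lying flat, 80 across, 25 tall; origin at the centre of its underside. To be left alone.
Mind the look-alikes: they are no part of the job. What is shaped like the part that bears blank_center but blue or red is not meant.

How it is judged:
On the way, in this order (a step that is already met when the one before it is completed fails the run):
1. the blank has been pushed up along the chute floor until its centre is past x = +31 mm of the chute, clear of the lips (x of blank_center in the frame of feeder between 0.031 and 0.16 m and y of blank_center in the frame of feeder between -0.03 and 0.03 m and z of blank_center in the frame of feeder between 0 and 0.02 m), for 0.1 s.
2. the blank lies flat on the rubber pad, its centre within 60 mm of the pad's centre along each pad edge, with the gripper off it (x of blank_center in the frame of pad_top between -0.06 and 0.06 m and y of blank_center in the frame of pad_top between -0.06 and 0.06 m and z of blank_center in the frame of pad_top between 0.006 and 0.014 m and angle between blank_center's own z axis and vertical below 0.12 rad and contact force between the fingers and blank below 0.1 N), for 0.2 s.
3. the blank is lowered into the cradle while still held by the fingers: its centre less than 13.5 mm above the cradle's base (x of blank_center in the frame of cradle_floor between -0.009 and 0.009 m and y of blank_center in the frame of cradle_floor between -0.015 and 0.015 m and z of blank_center in the frame of cradle_floor between 0.006 and 0.0135 m and angle between blank_center's own z axis and vertical below 0.12 rad and angle between the x axis of blank_center and the x axis of cradle_floor, either way round below 0.2 rad and contact force between the fingers and blank above 0.5 N), for 0.1 s.
At the end, for the whole second after the job is handed in: The blank lies released and still, flat (within 7 degrees) on the cradle's base, lengthwise between the end plates (within 0.2 rad), its centre within 9 mm of the cradle's centre along the cradle and 15 mm across it (x of blank_center in the frame of cradle_floor between -0.009 and 0.009 m and y of blank_center in the frame of cradle_floor between -0.015 and 0.015 m and z of blank_center in the frame of cradle_floor between 0.006 and 0.0135 m and angle between blank_center's own z axis and vertical below 0.12 rad and angle between the x axis of blank_center and the x axis of cradle_floor, either way round below 0.2 rad and contact force between the fingers and blank below 0.1 N and linear speed of blank below 0.01 m/s); the robot touches nothing.
It fails at once if the white mug is moved more than 30 mm (distance of mug from where it was at the start of the episode above 0.03 m).
It fails at once if the tape roll is moved more than 30 mm (distance of tape from where it was at the start of the episode above 0.03 m).
It also fails if it takes over 69 s, if anything falls off the work surface, if the arm or the gripper's body presses on something with over 40 N, if the wrist force passes 120 N, or if a joint passes its speed limit or range.

## Working session

There is one attempt and no reset: what is moved stays moved. The work goes in short steps, Python scripts to look and compute and a shell command to move; the robot and the scene stay as the last step left them, time stands still between calls to the robot, and variables do not carry over. Pictures are saved under pics/ and viewed, at most 10 in all, crops included, and the job is handed in when it is done.

```bash
mkdir -p pics; ls; python3 - <<'E'
from plant import ctrl, optics
import cv2,numpy as np,pickle
d={}
for n in ["scene","side","wrist"]:
    c=optics.read_camera(n); d[n]=c
    cv2.imwrite(f"pics/{n}0.png",c["color"])
    print(n,np.round(c["K"],1).tolist(),"pos",np.round(-c["R"].T@c["t"],3), np.round(c["R"][2],2))
pickle.dump(d,open("cams.pkl","wb"))
print(ctrl.get_state())
E
```

```text
pics
scene [[497.2, 0.0, 327.5], [0.0, 497.2, 240.2], [0.0, 0.0, 1.0]] pos [ 1.056 -0.179  0.983] [-0.48  0.23 -0.84]
side [[479.1, 0.0, 315.7], [0.0, 479.1, 234.1], [0.0, 0.0, 1.0]] pos [ 0.274 -0.656  0.735] [ 0.29  0.72 -0.64]
wrist [[364.9, 0.0, 321.3], [0.0, 364.9, 247.9], [0.0, 0.0, 1.0]] pos [0.089 0.674 0.373] [ 0.3  -0.08 -0.95]
{'time': 0.15, 'qpos': array([ 1.17003967e+00,  2.87029635e-01,  1.57784541e+00, -4.12359733e-05,
        1.27860617e+00, -1.49987002e-01]), 'dq': array([-8.03611006e-04, -2.32986802e-03, -4.91494595e-03, -3.83996082e-04,
        1.60383184e-03,  5.36417632e-05]), 'joint_efforts': array([ 7.40397081e-04, -4.06601787e+01, -2.93140411e+01, -1.39693448e-04,
        3.94794668e-03,  3.67948061e-06]), 'eef_pos': array([0.16726993, 0.6534138 , 0.23021741]), 'tcp_rot': array([ 1.25050584e-01,  9.92149918e-01, -9.14070380e-04, -2.37759406e-04]), 'contact_force': array([ 0.0652204 , -0.02782838,  0.36136558]), 'wrist_torque': array([0.00515562, 0.00677578, 0.00994019]), 'finger_force': 0.0, 'opening': 1.0013368302233643}
```

View pics/scene0.png

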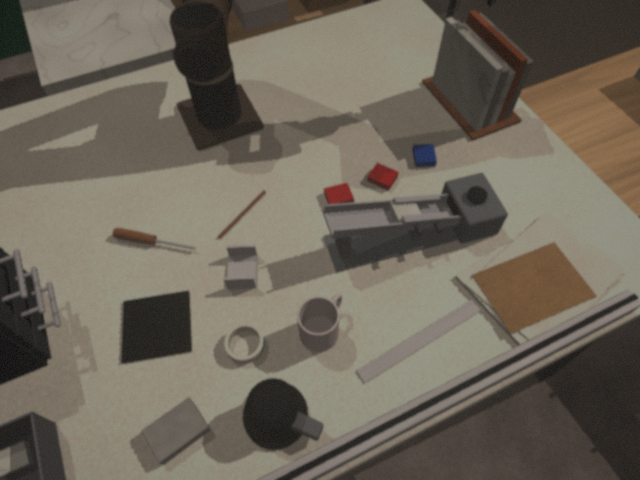

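View pics/side0.png

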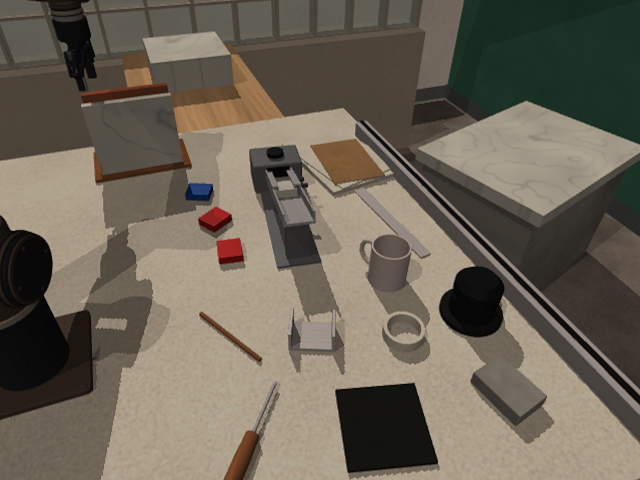

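The scene view shows the chute at (325–460, 200–235) sloping down to the housing at (475, 205). The candidates are red blocks at (339,194) and (383,176), a blue one at (424,155) and a pale block in the chute at (411,212). The pale block is the marble one, in the chute under the lips, so it is the one meant. The cradle is at (241,268), the pad at (157,326), the mug at (320,325) and the tape at (244,344). In the side view the chute is at (290,200), the cradle at (314,335) and the pad at (385,425). I'll confirm in one enlarged composite crop.

```bash
python3 - <<'E'
import cv2,numpy as np,pickle
d=pickle.load(open("cams.pkl","rb"))
def crop(n,x,y,w,h,s):
    return cv2.resize(d[n]["color"][y:y+h,x:x+w],None,fx=s,fy=s,interpolation=cv2.INTER_CUBIC)
a=crop("scene",310,165,200,100,4)      # 800x400... 
a=crop("scene",315,175,160,75,5)       # 800x375
b=crop("side",240,140,90,56*2,2.0)
b=crop("side",245,145,80,75,3)         # 240x225
c=crop("side",280,300,70,56,4)         # 280x224
e=crop("scene",215,240,55,56,4)        # 220x224
row=np.zeros((225,800,3),np.uint8)
row[:225,:240]=b; row[:224,250:530]=c; row[:224,540:760]=e
cv2.imwrite("pics/comp.png",np.vstack([a,row]))
E
```

```text
(no output)
```

View pics/comp.png

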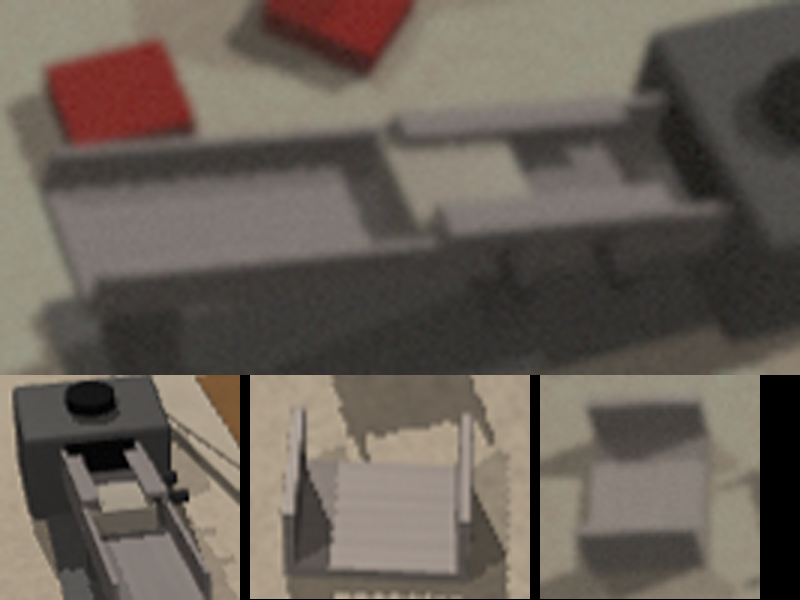

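The crop confirms the pale marble block under the lips at scene (~395–420, 203–220), with the red and blue blocks outside the chute. The shoe bolts show on the image-lower (+y) wall. The cradle's end plates are at the top and bottom in scene, and left and right in side. Next I fit the poses.

```bash
cat > h.py <<'E'
import numpy as np,cv2,pickle
from scipy.spatial.transform import Rotation as Ro
from scipy.optimize import least_squares
def frame(x,y,z,yaw,slope=0):   # slope: x axis tilted up
    R=Ro.from_euler('z',yaw).as_matrix()@Ro.from_euler('y',-slope).as_matrix()
    return R,np.array([x,y,z])
def proj(c,P):
    q=np.atleast_2d(P)@c["R"].T+c["t"]; q=q@c["K"].T; return q[:,:2]/q[:,2:]
def ray(c,uv):
    d=c["R"].T@np.linalg.inv(c["K"])@np.array([*uv,1.]); return -c["R"].T@c["t"],d
def on_plane(c,uv,n,p0):
    o,d=ray(c,uv); return o+d*(n@(p0-o))/(n@d)
def fit(cams,obs,z,slope,x0):   # obs: (cam,[u,v],[mm local])
    def f(p):
        R,t=frame(p[0],p[1],z,p[2],slope)
        return np.concatenate([(proj(cams[n],R@(np.array(l)/1e3)+t)[0]-uv) for n,uv,l in obs])
    r=least_squares(f,x0,loss="soft_l1"); return r.x,f(r.x).reshape(-1,2)
E
python3 - <<'E'
from h import *
d=pickle.load(open("cams.pkl","rb"));S=lambda x,y:[315+x/5,175+y/5]
ez=np.array([0,0,1.])
# pad
for n,roi in (("scene",(115,285,85,85)),("side",(325,375,120,100))):
    x,y,w,h=roi; m=(d[n]["color"][y:y+h,x:x+w].max(2)<45).astype(np.uint8)
    c=max(cv2.findContours(m,0,2)[0],key=cv2.contourArea)
    ap=cv2.approxPolyDP(c,6,True)[:,0]+[x,y]
    P=np.array([on_plane(d[n],p,ez,ez*.008) for p in ap]); print("pad",n,ap.tolist(),P[:,:2].round(3).tolist(),np.linalg.norm(np.diff(P,axis=0),axis=1).round(3),P.mean(0).round(4))
g=on_plane(d["scene"],[241,266],ez,ez*.008);print("cradle guess",g)
C=lambda X,Y:[280+(X-250)/4,300+(Y-375)/4]; E=lambda X,Y:[215+(X-540)/4,240+(Y-375)/4]
# side view: image left=-x, near = -y
obs=[("side",C(283,572),[-43,-32,-8]),("side",C(462,572),[43,-32,-8]),("side",C(287,513),[-43,-32,38]),("side",C(470,415),[43,32,38]),
     ("side",C(304,410),[-37,32,38]),("side",C(460,515),[37,-32,38]),("scene",E(588,403),[-43,-32,38]),("scene",E(703,402),[-43,32,38])
     ,("scene",E(582,535),[43,-32,38]),("scene",E(705,532),[43,32,38])]
for yaw in (-.6,0.,.3):
    p,r=fit(d,obs,.008,0,[g[0],g[1],yaw]); print("cradle",p.round(4),r.round(1).tolist())
g=on_plane(d["scene"],S(415,175),ez,ez*.09);g2=on_plane(d["scene"],S(60,220),ez,ez*.13);v=g2-g
print(g,g2)
obs=[("scene",S(48,192),[160,-30,0]),("scene",S(95,283),[160,30,22]),("scene",S(400,141),[0,-18.5,24]),("scene",S(437,208),[0,18.5,28])]
p,r=fit(d,obs,.085,np.radians(15),[g[0],g[1],np.arctan2(v[1],v[0])]); print("feeder",p.round(4),r.round(1).tolist())
R,t=frame(p[0],p[1],.085,p[2],np.radians(15))
for uv in ((388,145),(415,222),(515,140),(530,193)):
    print("blank",uv,((on_plane(d["scene"],S(*uv),R[:,2],t+.02*R[:,2])-t)@R*1e3).round(1))
np.save("feeder.npy",p)
im={n:cv2.resize(d[n]["color"],None,fx=4,fy=4,interpolation=cv2.INTER_CUBIC) for n in("scene","side")}
segs=[]
for s in(-1,1):
    segs+=[([0,18.5*s,28],[-114,18.5*s,28]),([160,30*s,22],[0,30*s,22]),([160,30*s,0],[0,30*s,0]),([0,18.5*s,28],[0,30*s,28])]
segs+=[([160,-30,0],[160,30,0])]
for n in im:
    for a,b in segs:
        q=proj(d[n],np.array([a,b])/1e3@R.T+t)*4+1.5; cv2.line(im[n],*[tuple(int(v) for v in k) for k in q],(0,255,0),1)
a=im["scene"][680:1000,1270:2070]; b=im["side"][580:860,980:1380]
o=np.zeros((600,800,3),np.uint8);o[:320]=a;o[320:,:400]=b;cv2.imwrite("pics/fit.png",o)
E
```

```text
pad scene [[186, 293], [125, 303], [123, 361], [188, 349]] [[0.489, -0.244], [0.455, -0.369], [0.58, -0.403], [0.613, -0.278]] [0.13  0.13  0.129] [ 0.5343 -0.3236  0.008 ]
pad side [[413, 383], [336, 390], [349, 472], [437, 462]] [[0.616, -0.276], [0.485, -0.242], [0.449, -0.375], [0.58, -0.409]] [0.135 0.138 0.136] [ 0.5324 -0.3256  0.008 ]
cradle guess [ 0.47740347 -0.11273002  0.008     ]
cradle [ 0.4901 -0.1133 -0.3816] [[0.6, -0.2], [1.9, 0.8], [-0.9, -1.2], [0.3, -2.5], [-0.1, -2.1], [0.2, -0.8], [-0.8, -0.9], [-0.5, -2.3], [-0.9, 0.5], [-1.4, -0.5]]
cradle [ 0.4901 -0.1133 -0.3816] [[0.6, -0.2], [1.9, 0.8], [-0.9, -1.2], [0.3, -2.5], [-0.1, -2.1], [0.2, -0.8], [-0.8, -0.9], [-0.5, -2.3], [-0.9, 0.5], [-1.4, -0.5]]
cradle [ 0.4901 -0.1133 -0.3816] [[0.6, -0.2], [1.9, 0.8], [-0.9, -1.2], [0.3, -2.5], [-0.1, -2.1], [0.2, -0.8], [-0.8, -0.9], [-0.5, -2.3], [-0.9, 0.5], [-1.4, -0.5]]
[0.5431827  0.24441581 0.09      ] [0.52191814 0.08019458 0.13      ]
feeder [ 0.5551  0.2292 -1.7065] [[-1.2, 0.5], [1.1, -1.5], [0.1, 1.1], [-0.1, -0.3]]
blank (388, 145) [  2.7 -23.   20. ]
blank (415, 222) [ 7.8 19.6 20. ]
blank (515, 140) [-60.9 -18.9  20. ]
blank (530, 193) [-54.6  11.   20. ]
```

View pics/fit.png

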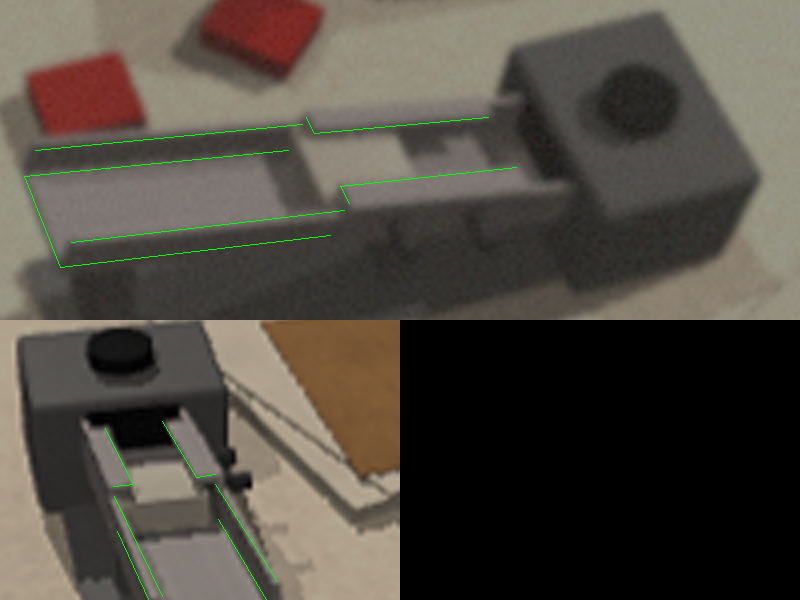

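The overlay agrees with both views to about 2 mm. The blank's ends are at x_f ≈ +5 and −57, so its centre is ≈ −26 and its length 62, as expected. Pad centre ≈ (0.533, −0.3245), cradle ≈ (0.490, −0.113). Now I plan the first approach.

```bash
cat >> h.py <<'E'
FP=np.load("feeder.npy"); FR,FT=frame(FP[0],FP[1],.085,FP[2],np.radians(15))
def down(yaw_y,Rtilt=None):  # tool z down, tool y at yaw
    y=np.array([np.cos(yaw_y),np.sin(yaw_y),0]);z=np.array([0,0,-1.]);return np.c_[np.cross(y,z),y,z]
RCH=np.c_[-FR[:,1],-FR[:,0],-FR[:,2]]      # gripper square to chute, y downhill
def ch(x,y,z): return FR@(np.array([x,y,z])/1e3)+FT
def delta(R,p):
    from plant import ctrl
    s=ctrl.get_state();R0=Ro.from_quat(s["tcp_rot"]).as_matrix()
    rv=np.degrees(Ro.from_matrix(R0.T@R).as_rotvec())
    print("rot",rv.round(2),"shift in target axes mm",((p-s["eef_pos"])@R*1e3).round(1),"shift in present axes",((p-s["eef_pos"])@R0*1e3).round(1))
E
python3 - <<'E'
from h import *
d=pickle.load(open("cams.pkl","rb"));ez=np.array([0,0,1.])
for uv in((423,85),(467,133),(521,120)): print("stand",on_plane(d["scene"],uv,ez,0*ez).round(3))
o,dv=ray(d["scene"],(492,125));
for uv,n in(((455,20),"slab top"),((495,125),"slab foot")): print(n,[on_plane(d["scene"],uv,ez,h*ez).round(3).tolist() for h in(0.01,.15,.2)])
p=ch(-85,0,70);print(p); delta(RCH,p)
E
```

```text
stand [0.133 0.58  0.   ]
stand [0.349 0.586 0.   ]
stand [0.373 0.749 0.   ]
slab top [[-0.078, 0.829, 0.01], [0.085, 0.684, 0.15], [0.144, 0.632, 0.2]]
slab foot [[0.365, 0.664, 0.01], [0.464, 0.542, 0.15], [0.5, 0.499, 0.2]]
[0.56861506 0.328472   0.13061519]
rot [14.88 -0.88 -6.55] shift in target axes mm [-441.6 -232.8  165.5] shift in present axes [-469.4 -215.    99.9]
```

```bash
python3 -m creep '[{"z":-40,"grip":0},{"z":-40,"grip":0},{"x":-36,"y":-16,"grip":0},{"x":-36,"y":-16,"grip":0},{"x":-36,"y":-16,"grip":0},{"x":-36,"y":-16,"grip":0},{"x":-36,"y":-16,"grip":0},{"x":-36,"y":-16,"grip":0},{"x":-36,"y":-16,"grip":0},{"x":-36,"y":-16,"grip":0}]' 40
python3 -m creep '[{"x":-36,"y":-17.4,"grip":0},{"x":-36,"y":-17.4,"grip":0},{"x":-36,"y":-17.4,"grip":0},{"x":-36,"y":-17.4,"grip":0},{"x":-36,"y":-17.4,"grip":0},{"rx":4.96,"ry":-0.3,"rz":-2.18,"grip":0},{"rx":4.96,"ry":-0.3,"rz":-2.18,"grip":0},{"rx":4.96,"ry":-0.3,"rz":-2.18,"grip":0},{"grip":0},{"grip":0}]'
python3 - <<'E'
from h import *
delta(RCH,ch(-85,0,70))
E
```

```text
rot [14.88 -0.88 -6.55] shift in target axes mm [-441.6 -232.8  165.5] shift in present axes [-469.4 -215.    99.9]$[0]: bad value
$[0]: bad value
```

```bash
python3 -m creep '[{"x":0,"y":0,"z":-40,"rx":0,"ry":0,"rz":0,"grip":0},{"x":0,"y":0,"z":-40,"rx":0,"ry":0,"rz":0,"grip":0},{"x":-36,"y":-16,"z":0,"rx":0,"ry":0,"rz":0,"grip":0},{"x":-36,"y":-16,"z":0,"rx":0,"ry":0,"rz":0,"grip":0},{"x":-36,"y":-16,"z":0,"rx":0,"ry":0,"rz":0,"grip":0},{"x":-36,"y":-16,"z":0,"rx":0,"ry":0,"rz":0,"grip":0},{"x":-36,"y":-16,"z":0,"rx":0,"ry":0,"rz":0,"grip":0},{"x":-36,"y":-16,"z":0,"rx":0,"ry":0,"rz":0,"grip":0},{"x":-36,"y":-16,"z":0,"rx":0,"ry":0,"rz":0,"grip":0},{"x":-36,"y":-16,"z":0,"rx":0,"ry":0,"rz":0,"grip":0}]' 40
```

```text
time: 0.98
eef_pos: [0.4158, 0.4569, 0.311]
tcp_rot: [0.125, 0.992, -0.0, -0.0]
contact_force: [-0.2, -0.2, 1.0]
opening: 0.001
finger_force: 0.0
```

```bash
python3 -m creep '[{"x":-36,"y":-17.4,"z":0,"rx":0,"ry":0,"rz":0,"grip":0},{"x":-36,"y":-17.4,"z":0,"rx":0,"ry":0,"rz":0,"grip":0},{"x":-36,"y":-17.4,"z":0,"rx":0,"ry":0,"rz":0,"grip":0},{"x":-36,"y":-17.4,"z":0,"rx":0,"ry":0,"rz":0,"grip":0},{"x":-36,"y":-17.4,"z":0,"rx":0,"ry":0,"rz":0,"grip":0},{"x":0,"y":0,"z":0,"rx":4.96,"ry":-0.3,"rz":-2.18,"grip":0},{"x":0,"y":0,"z":0,"rx":4.96,"ry":-0.3,"rz":-2.18,"grip":0},{"x":0,"y":0,"z":0,"rx":4.96,"ry":-0.3,"rz":-2.18,"grip":0},{"x":0,"y":0,"z":0,"rx":0,"ry":0,"rz":0,"grip":0},{"x":0,"y":0,"z":0,"rx":0,"ry":0,"rz":0,"grip":0}]'
python3 - <<'E'
from h import *
delta(RCH,ch(-85,0,60))
E
```

```text
time: 1.82
eef_pos: [0.5672, 0.3301, 0.31]
tcp_rot: [0.067, 0.989, -0.129, -0.009]
contact_force: [0.3, -0.1, 0.2]
opening: -0.002
finger_force: 0.0
rot [ 0.14 -0.04  0.02] shift in target axes mm [ -1.7  45.  183.7] shift in present axes [ -1.8  44.6 183.8]
```

```bash
python3 -m creep '[{"x":-0.6,"y":15,"z":30,"rx":0,"ry":0,"rz":0,"grip":0},{"x":-0.6,"y":15,"z":30,"rx":0.1,"ry":0,"rz":0,"grip":0},{"x":-0.5,"y":15,"z":30,"rx":0,"ry":0,"rz":0,"grip":0},{"x":0,"y":0,"z":10,"rx":0,"ry":0,"rz":0,"grip":0},{"x":0,"y":0,"z":0,"rx":0,"ry":0,"rz":0,"grip":0},{"x":0,"y":0,"z":0,"rx":0,"ry":0,"rz":0,"grip":0},{"x":0,"y":0,"z":0,"rx":0,"ry":0,"rz":0,"grip":0},{"x":0,"y":0,"z":0,"rx":0,"ry":0,"rz":0,"grip":0},{"x":0,"y":0,"z":0,"rx":0,"ry":0,"rz":0,"grip":0},{"x":0,"y":0,"z":0,"rx":0,"ry":0,"rz":0,"grip":0}]'
python3 - <<'E'
from h import *
from plant import optics
delta(RCH,ch(-85,0,60))
c=optics.read_camera("wrist");pickle.dump(c,open("w1.pkl","wb"))
im=c["color"].copy()
segs=[]
for s in(-1,1):
    segs+=[([0,18.5*s,28],[-114,18.5*s,28]),([160,30*s,22],[0,30*s,22]),([160,30*s,0],[0,30*s,0]),([0,18.5*s,28],[0,30*s,28])]
for x in(5,-57): segs+=[([x,-27,20],[x,27,20])]
for a,b in segs:
    q=proj(c,np.array([a,b])/1e3@FR.T+FT); cv2.line(im,*[tuple(int(v) for v in k) for k in q],(0,255,0),1)
cv2.imwrite("pics/w1.png",im)
E
```

```text
time: 2.65
eef_pos: [0.5723, 0.347, 0.2051]
tcp_rot: [0.068, 0.989, -0.129, -0.007]
contact_force: [-0.2, -0.2, -0.1]
opening: 0.004
finger_force: 0.0
rot [ 0.11  0.18 -0.07] shift in target axes mm [ 1.2  1.1 86.8] shift in present axes [ 1.4  0.9 86.8]
```

View pics/w1.png

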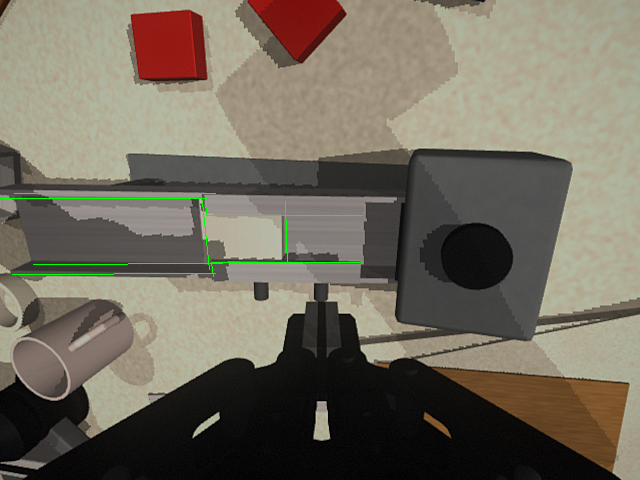

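The wrist view agrees with the fit: the blank's lower end is at pixel x≈284 and the predicted line is at 286. The slot is centred at y≈238, and the closed fingers are downhill of the blank. Descending through the slot.

```bash
python3 -m creep '[{"x":1,"y":1,"z":30,"rx":0,"ry":0.2,"rz":0,"grip":0},{"x":1,"y":0,"z":30,"rx":0,"ry":0,"rz":0,"grip":0},{"x":0,"y":0,"z":25,"rx":0,"ry":0,"rz":0,"grip":0},{"x":0,"y":0,"z":20,"rx":0,"ry":0,"rz":0,"grip":0},{"x":0,"y":0,"z":12,"rx":0,"ry":0,"rz":0,"grip":0},{"x":0,"y":0,"z":10,"rx":0,"ry":0,"rz":0,"grip":0},{"x":0,"y":0,"z":8,"rx":0,"ry":0,"rz":0,"grip":0},{"x":0,"y":0,"z":3,"rx":0,"ry":0,"rz":0,"grip":0},{"x":0,"y":0,"z":0,"rx":0,"ry":0,"rz":0,"grip":0},{"x":0,"y":0,"z":0,"rx":0,"ry":0,"rz":0,"grip":0}]'
python3 - <<'E'
from h import *
delta(RCH,ch(-85,0,4))
E
```

```text
time: 3.53
eef_pos: [0.5654, 0.3131, 0.0706]
tcp_rot: [0.068, 0.989, -0.13, -0.009]
contact_force: [-0.6, 0.1, -1.1]
opening: 0.002
finger_force: 0.0
rot [ 0.06 -0.07 -0.04] shift in target axes mm [-1.1 -0.4  4. ] shift in present axes [-1.1 -0.4  4. ]
```

```bash
python3 -m creep '[{"x":0,"y":0,"z":2,"rx":0,"ry":0,"rz":0,"grip":0},{"x":0,"y":0,"z":1.5,"rx":0,"ry":0,"rz":0,"grip":0},{"x":0,"y":-5,"z":0,"rx":0,"ry":0,"rz":0,"grip":0},{"x":0,"y":-5,"z":0,"rx":0,"ry":0,"rz":0,"grip":0},{"x":0,"y":-5,"z":0,"rx":0,"ry":0,"rz":0,"grip":0},{"x":0,"y":-5,"z":0,"rx":0,"ry":0,"rz":0,"grip":0},{"x":0,"y":-5,"z":0,"rx":0,"ry":0,"rz":0,"grip":0},{"x":0,"y":-5,"z":0,"rx":0,"ry":0,"rz":0,"grip":0},{"x":0,"y":-5,"z":0,"rx":0,"ry":0,"rz":0,"grip":0},{"x":0,"y":-5,"z":0,"rx":0,"ry":0,"rz":0,"grip":0}]'
python3 - <<'E'
from h import *
delta(RCH,ch(-85,0,4))
E
```

```text
time: 4.37
eef_pos: [0.5594, 0.2759, 0.0768]
tcp_rot: [0.068, 0.99, -0.126, -0.009]
contact_force: [-0.3, 8.1, -2.0]
opening: -0.002
finger_force: 4.2
rot [ 0.43 -0.09 -0.09] shift in target axes mm [-2.  37.6  0.2] shift in present axes [-1.9 37.6  0.5]
```

```bash
python3 -m creep '[{"x":0,"y":-6,"z":0,"rx":0,"ry":0,"rz":0,"grip":0},{"x":0,"y":-6,"z":0,"rx":0,"ry":0,"rz":0,"grip":0},{"x":0,"y":-6,"z":0,"rx":0,"ry":0,"rz":0,"grip":0},{"x":0,"y":-6,"z":0,"rx":0,"ry":0,"rz":0,"grip":0},{"x":0,"y":-6,"z":0,"rx":0,"ry":0,"rz":0,"grip":0},{"x":0,"y":-6,"z":0,"rx":0,"ry":0,"rz":0,"grip":0},{"x":0,"y":-6,"z":0,"rx":0,"ry":0,"rz":0,"grip":0},{"x":0,"y":-6,"z":0,"rx":0,"ry":0,"rz":0,"grip":0},{"x":0,"y":-6,"z":0,"rx":0,"ry":0,"rz":0,"grip":0},{"x":0,"y":-6,"z":0,"rx":0,"ry":0,"rz":0,"grip":0}]'
python3 - <<'E'
from h import *
from plant import optics
delta(RCH,ch(-85,0,4))
c=optics.read_camera("side");pickle.dump(c,open("s2.pkl","wb"))
cv2.imwrite("pics/s2.png",cv2.resize(c["color"][110:290,200:420],None,fx=3.3,fy=3.3,interpolation=cv2.INTER_CUBIC))
E
```

```text
time: 5.2
eef_pos: [0.5514, 0.2154, 0.0922]
tcp_rot: [0.068, 0.989, -0.13, -0.01]
contact_force: [-0.1, 2.9, 1.0]
opening: -0.001
finger_force: 1.0
rot [ 0.   -0.16 -0.03] shift in target axes mm [ -1.8 100.5  -0.7] shift in present axes [ -1.7 100.5  -0.7]
```

View pics/s2.png

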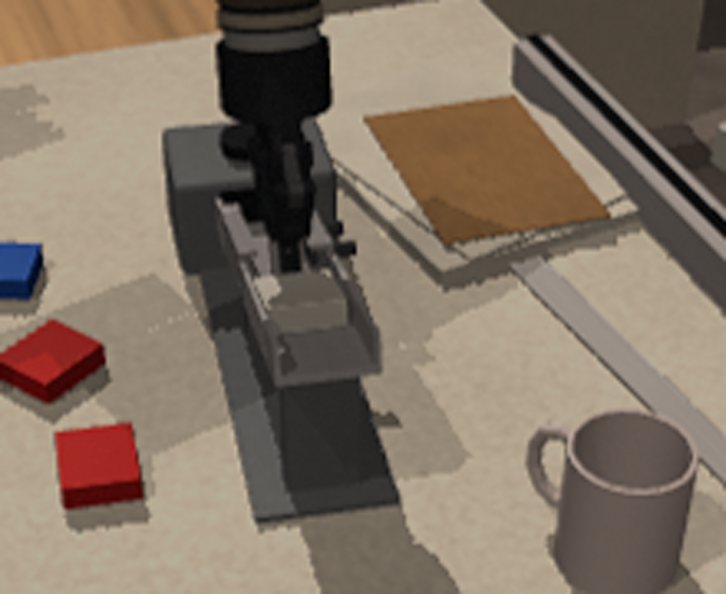

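The blank is clear of the lips in the chute's upper part, with the fingers just behind its lower end. Its uphill top edge is at about crop (277–345, 304).

```bash
python3 - <<'E'
from h import *
c=pickle.load(open("s2.pkl","rb"))
for uv in((277,304),(310,304),(345,303),(310,331)):
    p=[200+uv[0]/3.3,110+uv[1]/3.3]
    z=0 if uv[1]>320 else .02
    print(uv,((on_plane(c,p,FR[:,2],FT+z*FR[:,2])-FT)@FR*1e3).round(1))
delta(RCH,ch(61,0,60))
E
```

```text
(277, 304) [ 88.9 -20.4  20. ]
(310, 304) [96.2  0.3 20. ]
(345, 303) [102.2  22.4  20. ]
(310, 331) [93.5 -0.5 -0. ]
rot [-0.07 -0.18 -0.05] shift in target axes mm [ -1.7 -44.5 -56.7] shift in present axes [ -1.5 -44.5 -56.6]
```

```bash
python3 -m creep '[{"x":0,"y":4,"z":0,"rx":0,"ry":0,"rz":0,"grip":0},{"x":0,"y":0,"z":-30,"rx":0,"ry":0,"rz":0,"grip":0},{"x":0,"y":0,"z":-27,"rx":0,"ry":0,"rz":0,"grip":0.5},{"x":-1,"y":-25,"z":0,"rx":0,"ry":0,"rz":0,"grip":1},{"x":0,"y":-25,"z":0,"rx":0,"ry":0,"rz":0,"grip":1},{"x":0,"y":0,"z":0,"rx":0,"ry":0,"rz":0,"grip":1},{"x":0,"y":0,"z":0,"rx":0,"ry":0,"rz":0,"grip":1},{"x":0,"y":0,"z":0,"rx":0,"ry":0,"rz":0,"grip":1},{"x":0,"y":0,"z":0,"rx":0,"ry":0,"rz":0,"grip":1},{"x":0,"y":0,"z":0,"rx":0,"ry":0,"rz":0,"grip":1}]'
python3 - <<'E'
from h import *
from plant import optics
delta(RCH,ch(63,0,4))
c=optics.read_camera("wrist");pickle.dump(c,open("w2.pkl","wb"))
cv2.imwrite("pics/w2.png",c["color"])
E
```

```text
time: 6.08
eef_pos: [0.5482, 0.187, 0.1582]
tcp_rot: [0.067, 0.989, -0.13, -0.011]
contact_force: [-0.3, -0.3, -0.0]
opening: 0.999
finger_force: 0.0
rot [-0.03 -0.22  0.04] shift in target axes mm [-1.1 -2.8 55.6] shift in present axes [-1.3 -2.8 55.6]
```

View pics/w2.png

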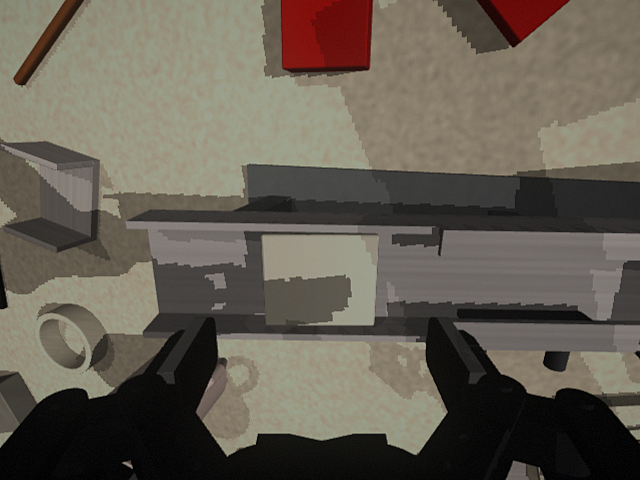

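The blank lies square in the chute, top face px x 263–377, y 234–325, between the open fingers.

```bash
python3 - <<'E'
from h import *
c=pickle.load(open("w2.pkl","rb"))
P=[((on_plane(c,p,FR[:,2],FT+.02*FR[:,2])-FT)@FR*1e3) for p in((264,236),(263,324),(376,324),(376,235))]
print(np.round(P,1).tolist(),np.mean(P,0).round(1)); m=np.mean(P,0)
delta(RCH,ch(m[0],m[1],-3))
E
```

```text
[[90.2, -28.8, 20.0], [93.3, 23.0, 20.0], [29.4, 23.0, 20.0], [31.9, -29.3, 20.0]] [61.2 -3.  20. ]
rot [-0.02 -0.21  0.04] shift in target axes mm [ 2.  -1.  62.7] shift in present axes [ 1.8 -1.  62.8]
```

```bash
python3 -m creep '[{"x":1.8,"y":-1,"z":20,"rx":0,"ry":-0.2,"rz":0,"grip":1},{"x":0,"y":0,"z":20,"rx":0,"ry":0,"rz":0,"grip":1},{"x":0,"y":0,"z":12,"rx":0,"ry":0,"rz":0,"grip":1},{"x":0,"y":0,"z":7,"rx":0,"ry":0,"rz":0,"grip":1},{"x":0,"y":0,"z":3,"rx":0,"ry":0,"rz":0,"grip":1},{"x":0,"y":0,"z":0,"rx":0,"ry":0,"rz":0,"grip":0.8},{"x":0,"y":0,"z":0,"rx":0,"ry":0,"rz":0,"grip":0.6},{"x":0,"y":0,"z":0,"rx":0,"ry":0,"rz":0,"grip":0.6},{"x":0,"y":0,"z":0,"rx":0,"ry":0,"rz":0,"grip":0.6},{"x":0,"y":0,"z":0,"rx":0,"ry":0,"rz":0,"grip":0.6}]' 50
python3 - <<'E'
from h import *
delta(RCH,ch(61,-3,-3))
E
```

```text
time: 6.97
eef_pos: [0.5454, 0.1703, 0.1006]
tcp_rot: [0.067, 0.989, -0.13, -0.007]
contact_force: [0.8, 1.9, 2.2]
opening: 0.711
finger_force: 58.3
rot [ 0.06  0.18 -0.04] shift in target axes mm [1.4 0.6 2.6] shift in present axes [1.4 0.6 2.6]
```

```bash
python3 -m creep '[{"x":0,"y":0,"z":-10,"rx":0,"ry":0,"rz":0,"grip":0.6},{"x":0,"y":0,"z":-25,"rx":0,"ry":0,"rz":0,"grip":0.6},{"x":0,"y":0,"z":-35,"rx":0,"ry":0,"rz":0,"grip":0.6},{"x":0,"y":0,"z":-35,"rx":0,"ry":0,"rz":0,"grip":0.6},{"x":0,"y":0,"z":-15,"rx":-5,"ry":0,"rz":0,"grip":0.6},{"x":0,"y":0,"z":0,"rx":-5,"ry":0,"rz":0,"grip":0.6},{"x":0,"y":0,"z":0,"rx":-5,"ry":0,"rz":0,"grip":0.6},{"x":0,"y":0,"z":0,"rx":0,"ry":0,"rz":7,"grip":0.6},{"x":0,"y":0,"z":0,"rx":0,"ry":0,"rz":7,"grip":0.6},{"x":0,"y":0,"z":0,"rx":0,"ry":0,"rz":7,"grip":0.6}]' 50
python3 - <<'E'
from h import *
delta(down(np.radians(-21.9)),np.array([.533,-.325,.2]))
E
```

```text
time: 7.8
eef_pos: [0.548, 0.2002, 0.2156]
tcp_rot: [0.252, 0.968, -0.0, 0.0]
contact_force: [0.1, 0.3, -2.0]
opening: 0.711
finger_force: 57.9
rot [-1.000e-02  2.000e-02  8.274e+01] shift in target axes mm [-492.9  181.9   15.6] shift in present axes [-242.8 -466.    15.7]
```

```bash
python3 -m creep '[{"x":0,"y":0,"z":0,"rx":0,"ry":0,"rz":7,"grip":0.6},{"x":0,"y":0,"z":0,"rx":0,"ry":0,"rz":7,"grip":0.6},{"x":0,"y":0,"z":0,"rx":0,"ry":0,"rz":7,"grip":0.6},{"x":0,"y":0,"z":0,"rx":0,"ry":0,"rz":7,"grip":0.6},{"x":0,"y":0,"z":0,"rx":0,"ry":0,"rz":7,"grip":0.6},{"x":0,"y":0,"z":0,"rx":0,"ry":0,"rz":7,"grip":0.6},{"x":0,"y":0,"z":0,"rx":0,"ry":0,"rz":7,"grip":0.6},{"x":0,"y":0,"z":0,"rx":0,"ry":0,"rz":7,"grip":0.6},{"x":0,"y":0,"z":0,"rx":0,"ry":0,"rz":7,"grip":0.6},{"x":0,"y":0,"z":0,"rx":0,"ry":0,"rz":7,"grip":0.6}]'
python3 -m creep '[{"x":0,"y":0,"z":0,"rx":0,"ry":0,"rz":6.4,"grip":0.6},{"x":0,"y":0,"z":0,"rx":0,"ry":0,"rz":6.3,"grip":0.6},{"x":-20,"y":7.4,"z":0,"rx":0,"ry":0,"rz":0,"grip":0.6},{"x":-35,"y":13,"z":0,"rx":0,"ry":0,"rz":0,"grip":0.6},{"x":-36,"y":13.3,"z":0,"rx":0,"ry":0,"rz":0,"grip":0.6},{"x":-36,"y":13.3,"z":0,"rx":0,"ry":0,"rz":0,"grip":0.6},{"x":-36,"y":13.3,"z":0,"rx":0,"ry":0,"rz":0,"grip":0.6},{"x":-36,"y":13.3,"z":0,"rx":0,"ry":0,"rz":0,"grip":0.6},{"x":-36,"y":13.3,"z":0,"rx":0,"ry":0,"rz":0,"grip":0.6},{"x":-36,"y":13.3,"z":0,"rx":0,"ry":0,"rz":0,"grip":0.6}]'
python3 - <<'E'
from h import *
delta(down(np.radians(-21.9)),np.array([.533,-.325,.2]))
E
```

```text
time: 8.63
eef_pos: [0.548, 0.2006, 0.2153]
tcp_rot: [0.761, 0.649, -0.0, 0.0]
contact_force: [-0.1, -0.9, -1.7]
opening: 0.714
finger_force: 57.9
time: 9.47
eef_pos: [0.5417, -0.0897, 0.2156]
tcp_rot: [0.826, 0.563, 0.0, 0.0]
contact_force: [0.5, -0.2, -1.3]
opening: 0.715
finger_force: 57.9
rot [ 0.01 -0.01  0.43] shift in target axes mm [-221.6   79.7   15.6] shift in present axes [-222.2   78.    15.6]
```

```bash
python3 -m creep '[{"x":-36,"y":13,"z":0,"rx":0,"ry":0,"rz":0.4,"grip":0.6},{"x":-36,"y":13,"z":0,"rx":0,"ry":0,"rz":0,"grip":0.6},{"x":-36,"y":13,"z":0,"rx":0,"ry":0,"rz":0,"grip":0.6},{"x":-36,"y":13,"z":0,"rx":0,"ry":0,"rz":0,"grip":0.6},{"x":-36,"y":13,"z":30,"rx":0,"ry":0,"rz":0,"grip":0.6},{"x":-22,"y":8,"z":30,"rx":0,"ry":0,"rz":0,"grip":0.6},{"x":0,"y":0,"z":35,"rx":0,"ry":0,"rz":0,"grip":0.6},{"x":0,"y":0,"z":35,"rx":0,"ry":0,"rz":0,"grip":0.6},{"x":0,"y":0,"z":30,"rx":0,"ry":0,"rz":0,"grip":0.6},{"x":0,"y":0,"z":20,"rx":0,"ry":0,"rz":0,"grip":0.6}]'
python3 - <<'E'
from h import *
delta(down(np.radians(-21.9)),np.array([.533,-.325,.008]))
E
```

```text
time: 10.3
eef_pos: [0.5333, -0.296, 0.0357]
tcp_rot: [0.829, 0.56, -0.001, -0.003]
contact_force: [0.0, 0.6, -2.0]
opening: 0.711
finger_force: 57.9
rot [-0.32 -0.12 -0.01] shift in target axes mm [-27.   10.6  27.7] shift in present axes [-27.1  10.7  27.6]
```

```bash
python3 -m creep '[{"x":-24,"y":9,"z":5,"rx":0,"ry":0,"rz":0,"grip":0.6},{"x":0,"y":0,"z":5,"rx":0,"ry":0,"rz":0,"grip":0.6},{"x":0,"y":0,"z":4,"rx":0,"ry":0,"rz":0,"grip":0.6},{"x":0,"y":0,"z":4,"rx":0,"ry":0,"rz":0,"grip":0.6},{"x":0,"y":0,"z":2,"rx":0,"ry":0,"rz":0,"grip":0.6},{"x":0,"y":0,"z":2,"rx":0,"ry":0,"rz":0,"grip":0.6},{"x":0,"y":0,"z":1,"rx":0,"ry":0,"rz":0,"grip":0.6},{"x":0,"y":0,"z":0,"rx":0,"ry":0,"rz":0,"grip":0.6},{"x":0,"y":0,"z":0,"rx":0,"ry":0,"rz":0,"grip":0.6},{"x":0,"y":0,"z":0,"rx":0,"ry":0,"rz":0,"grip":0.6}]'
```

```text
time: 11.13
eef_pos: [0.5352, -0.323, 0.017]
tcp_rot: [0.828, 0.56, 0.0, 0.001]
contact_force: [0.1, 0.3, -1.8]
opening: 0.712
finger_force: 57.9
```

```bash
python3 -m creep '[{"x":0,"y":0,"z":2,"rx":0,"ry":0,"rz":0,"grip":0.6},{"x":0,"y":0,"z":2,"rx":0,"ry":0,"rz":0,"grip":0.6},{"x":0,"y":0,"z":1,"rx":0,"ry":0,"rz":0,"grip":0.6},{"x":0,"y":0,"z":1,"rx":0,"ry":0,"rz":0,"grip":0.6},{"x":0,"y":0,"z":1,"rx":0,"ry":0,"rz":0,"grip":0.6},{"x":0,"y":0,"z":0.5,"rx":0,"ry":0,"rz":0,"grip":0.6},{"x":0,"y":0,"z":0,"rx":0,"ry":0,"rz":0,"grip":0.6},{"x":0,"y":0,"z":0,"rx":0,"ry":0,"rz":0,"grip":0.6},{"x":0,"y":0,"z":0,"rx":0,"ry":0,"rz":0,"grip":0.6},{"x":0,"y":0,"z":0,"rx":0,"ry":0,"rz":0,"grip":0.6}]'
```

```text
time: 11.97
eef_pos: [0.535, -0.3231, 0.0092]
tcp_rot: [0.828, 0.56, 0.0, 0.0]
contact_force: [-0.2, 1.3, -0.5]
opening: 0.712
finger_force: 57.9
```

```bash
python3 -m creep '[{"x":0,"y":0,"z":0.5,"rx":0,"ry":0,"rz":0,"grip":0.6},{"x":0,"y":0,"z":0.3,"rx":0,"ry":0,"rz":0,"grip":0.6},{"x":0,"y":0,"z":0,"rx":0,"ry":0,"rz":0,"grip":0.6},{"x":0,"y":0,"z":0,"rx":0,"ry":0,"rz":0,"grip":0.6},{"x":0,"y":0,"z":0,"rx":0,"ry":0,"rz":0,"grip":0.6},{"x":0,"y":0,"z":0,"rx":0,"ry":0,"rz":0,"grip":0.6},{"x":0,"y":0,"z":0,"rx":0,"ry":0,"rz":0,"grip":0.6},{"x":0,"y":0,"z":0,"rx":0,"ry":0,"rz":0,"grip":0.6},{"x":0,"y":0,"z":0,"rx":0,"ry":0,"rz":0,"grip":0.6},{"x":0,"y":0,"z":0,"rx":0,"ry":0,"rz":0,"grip":0.6}]'
```

```text
time: 12.8
eef_pos: [0.535, -0.3231, 0.0084]
tcp_rot: [0.828, 0.56, 0.0, 0.0]
contact_force: [-0.1, -0.2, -2.1]
opening: 0.712
finger_force: 57.9
```

```bash
python3 -m creep '[{"x":0,"y":0,"z":0.5,"rx":0,"ry":0,"rz":0,"grip":0.6},{"x":0,"y":0,"z":0.5,"rx":0,"ry":0,"rz":0,"grip":0.6},{"x":0,"y":0,"z":0.5,"rx":0,"ry":0,"rz":0,"grip":0.6},{"x":0,"y":0,"z":0,"rx":0,"ry":0,"rz":0,"grip":0.6},{"x":0,"y":0,"z":0,"rx":0,"ry":0,"rz":0,"grip":0.6},{"x":0,"y":0,"z":0,"rx":0,"ry":0,"rz":0,"grip":0.6},{"x":0,"y":0,"z":0,"rx":0,"ry":0,"rz":0,"grip":0.6},{"x":0,"y":0,"z":0,"rx":0,"ry":0,"rz":0,"grip":0.6},{"x":0,"y":0,"z":0,"rx":0,"ry":0,"rz":0,"grip":0.6},{"x":0,"y":0,"z":0,"rx":0,"ry":0,"rz":0,"grip":0.6}]'
```

```text
time: 13.63
eef_pos: [0.5352, -0.3231, 0.0078]
tcp_rot: [0.828, 0.56, 0.0, 0.0]
contact_force: [-2.5, 2.3, 5.5]
opening: 0.712
finger_force: 58.7
```

```bash
python3 -m creep '[{"x":0,"y":0,"z":0,"rx":0,"ry":0,"rz":0,"grip":0.75},{"x":0,"y":0,"z":0,"rx":0,"ry":0,"rz":0,"grip":1},{"x":0,"y":0,"z":0,"rx":0,"ry":0,"rz":0,"grip":1},{"x":0,"y":0,"z":0,"rx":0,"ry":0,"rz":0,"grip":1},{"x":0,"y":0,"z":0,"rx":0,"ry":0,"rz":0,"grip":1},{"x":0,"y":0,"z":-10,"rx":0,"ry":0,"rz":0,"grip":1},{"x":0,"y":0,"z":-35,"rx":0,"ry":0,"rz":0,"grip":1},{"x":0,"y":0,"z":-35,"rx":0,"ry":0,"rz":0,"grip":1},{"x":0,"y":0,"z":-20,"rx":0,"ry":0,"rz":-7,"grip":1},{"x":0,"y":0,"z":0,"rx":0,"ry":0,"rz":-7,"grip":1}]'
python3 -m creep '[{"x":0,"y":0,"z":0,"rx":0,"ry":0,"rz":-7,"grip":1},{"x":0,"y":0,"z":0,"rx":0,"ry":0,"rz":-7,"grip":1},{"x":0,"y":0,"z":0,"rx":0,"ry":0,"rz":-7,"grip":1},{"x":0,"y":0,"z":0,"rx":0,"ry":0,"rz":-7,"grip":1},{"x":0,"y":0,"z":0,"rx":0,"ry":0,"rz":-7,"grip":1},{"x":0,"y":0,"z":0,"rx":0,"ry":0,"rz":-7,"grip":1},{"x":0,"y":0,"z":0,"rx":0,"ry":0,"rz":-7,"grip":1},{"x":0,"y":0,"z":0,"rx":0,"ry":0,"rz":-7,"grip":1},{"x":0,"y":0,"z":0,"rx":0,"ry":0,"rz":-6,"grip":1},{"x":0,"y":0,"z":0,"rx":0,"ry":0,"rz":0,"grip":1}]'
python3 - <<'E'
from h import *
from plant import optics
delta(down(np.radians(68.1)),np.array([.535,-.323,.005]))
for n in("wrist","side"):
    c=optics.read_camera(n);pickle.dump(c,open(f"{n}3.pkl","wb"))
    cv2.imwrite(f"pics/{n}3.png",c["color"])
E
```

```text
time: 14.47
eef_pos: [0.5383, -0.3258, 0.1147]
tcp_rot: [0.752, 0.659, 0.001, 0.007]
contact_force: [1.9, -0.8, 0.5]
opening: 1.0
finger_force: 0.0
time: 15.3
eef_pos: [0.5351, -0.3232, 0.1076]
tcp_rot: [0.307, 0.952, -0.0, 0.001]
contact_force: [0.1, -0.1, 0.1]
opening: 0.998
finger_force: 0.0
rot [ 1.000e-02  9.000e-02 -1.389e+01] shift in target axes mm [1.000e-01 1.000e-01 1.026e+02] shift in present axes [3.000e-01 1.000e-01 1.026e+02]
```

View pics/wrist3.png

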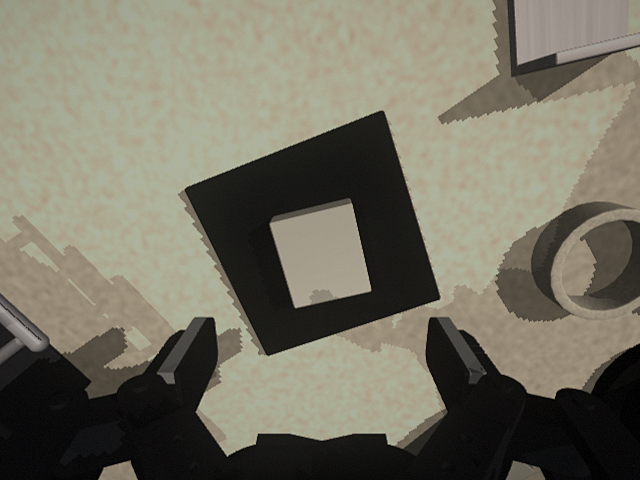

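The blank lies flat and free on the pad. Its top face corners are about (273,223), (352,205), (372,291), (295,308), and the pad corners are (186,188), (384,112), (440,299), (268,354). The cradle shows at upper right.

```bash
python3 - <<'E'
from h import *
c=pickle.load(open("wrist3.pkl","rb"));ez=np.array([0,0,1.])
P=np.array([on_plane(c,p,ez,.028*ez) for p in((273,223),(352,205),(372,291),(295,308))])
e=np.diff(np.vstack([P,P[:1]]),axis=0);print(P.round(4)[:,:2].tolist(),np.linalg.norm(e,axis=1).round(4),np.degrees(np.arctan2(e[:,1],e[:,0])).round(1),P.mean(0))
Q=np.array([on_plane(c,p,ez,.008*ez) for p in((186,188),(384,112),(440,299),(268,354))]);print(Q.mean(0),np.linalg.norm(np.diff(Q,axis=0),axis=1))
E
```

```text
[[0.4976, -0.3341], [0.5171, -0.2874], [0.5731, -0.3093], [0.5531, -0.3587]] [0.0506 0.0602 0.0533 0.0608] [  67.3  -21.4 -112.   156.1] [ 0.53521661 -0.32237099  0.028     ]
[ 0.53232856 -0.32322888  0.008     ] [0.13725971 0.13740894 0.13677846]
```

```bash
python3 -m creep '[{"x":0,"y":0,"z":0,"rx":0,"ry":0,"rz":-7,"grip":1},{"x":0,"y":0,"z":0,"rx":0,"ry":0,"rz":-6.9,"grip":1},{"x":0,"y":0,"z":0,"rx":0,"ry":0,"rz":0,"grip":1},{"x":0,"y":0,"z":25,"rx":0,"ry":0,"rz":0,"grip":1},{"x":0,"y":0,"z":25,"rx":0,"ry":0,"rz":0,"grip":1},{"x":0,"y":0,"z":10,"rx":0,"ry":0,"rz":0,"grip":1},{"x":0,"y":0,"z":0,"rx":0,"ry":0,"rz":0,"grip":1},{"x":0,"y":0,"z":0,"rx":0,"ry":0,"rz":0,"grip":1},{"x":0,"y":0,"z":0,"rx":0,"ry":0,"rz":0,"grip":1},{"x":0,"y":0,"z":0,"rx":0,"ry":0,"rz":0,"grip":1}]' 50
python3 - <<'E'
from h import *
delta(down(np.radians(68.1)),np.array([.535,-.323,.009]))
E
```

```text
time: 16.23
eef_pos: [0.536, -0.3239, 0.0488]
tcp_rot: [0.191, 0.982, -0.001, 0.002]
contact_force: [-1.0, -0.6, 0.1]
opening: 0.996
finger_force: 0.0
rot [-0.05  0.22 -0.13] shift in target axes mm [ 1.3  0.5 39.8] shift in present axes [ 1.5  0.5 39.8]
```

```bash
python3 -m creep '[{"x":1,"y":1,"z":15,"rx":0,"ry":0.2,"rz":-0.1,"grip":1},{"x":0,"y":0,"z":15,"rx":0,"ry":0,"rz":0,"grip":1},{"x":0,"y":0,"z":7,"rx":0,"ry":0,"rz":0,"grip":1},{"x":0,"y":0,"z":3,"rx":0,"ry":0,"rz":0,"grip":1},{"x":0,"y":0,"z":0,"rx":0,"ry":0,"rz":0,"grip":0.8},{"x":0,"y":0,"z":0,"rx":0,"ry":0,"rz":0,"grip":0.6},{"x":0,"y":0,"z":0,"rx":0,"ry":0,"rz":0,"grip":0.5},{"x":0,"y":0,"z":0,"rx":0,"ry":0,"rz":0,"grip":0.5},{"x":0,"y":0,"z":0,"rx":0,"ry":0,"rz":0,"grip":0.5},{"x":0,"y":0,"z":0,"rx":0,"ry":0,"rz":0,"grip":0.5}]' 50
python3 - <<'E'
from h import *
delta(down(np.radians(68.1)),np.array([.535,-.323,.009]))
E
```

```text
time: 17.07
eef_pos: [0.5348, -0.322, 0.0075]
tcp_rot: [0.19, 0.982, 0.0, -0.001]
contact_force: [1.3, 0.2, 1.3]
opening: 0.618
finger_force: 55.6
rot [-0.01 -0.08  0.01] shift in target axes mm [-0.6 -0.8 -1.5] shift in present axes [-0.6 -0.8 -1.5]
```

```bash
python3 -m creep '[{"x":0,"y":0,"z":-10,"rx":0,"ry":0,"rz":0,"grip":0.5},{"x":0,"y":0,"z":-35,"rx":0,"ry":0,"rz":0,"grip":0.5},{"x":0,"y":0,"z":-40,"rx":0,"ry":0,"rz":0,"grip":0.5},{"x":0,"y":10,"z":-40,"rx":0,"ry":0,"rz":0,"grip":0.5},{"x":10,"y":35,"z":0,"rx":0,"ry":0,"rz":0,"grip":0.5},{"x":10,"y":35,"z":0,"rx":0,"ry":0,"rz":0,"grip":0.5},{"x":10,"y":35,"z":0,"rx":0,"ry":0,"rz":0,"grip":0.5},{"x":10,"y":35,"z":0,"rx":0,"ry":0,"rz":0,"grip":0.5},{"x":10,"y":27,"z":0,"rx":0,"ry":0,"rz":0,"grip":0.5},{"x":0,"y":0,"z":0,"rx":0,"ry":0,"rz":0,"grip":0.5}]'
python3 -m creep '[{"x":0,"y":0,"z":0,"rx":0,"ry":0,"rz":0,"grip":0.5},{"x":0,"y":0,"z":0,"rx":0,"ry":0,"rz":0,"grip":0.5},{"x":0,"y":0,"z":0,"rx":0,"ry":0,"rz":0,"grip":0.5},{"x":0,"y":0,"z":0,"rx":0,"ry":0,"rz":0,"grip":0.5},{"x":0,"y":0,"z":0,"rx":0,"ry":0,"rz":0,"grip":0.5},{"x":0,"y":0,"z":0,"rx":0,"ry":0,"rz":0,"grip":0.5},{"x":0,"y":0,"z":0,"rx":0,"ry":0,"rz":0,"grip":0.5},{"x":0,"y":0,"z":0,"rx":0,"ry":0,"rz":0,"grip":0.5},{"x":0,"y":0,"z":0,"rx":0,"ry":0,"rz":0,"grip":0.5},{"x":0,"y":0,"z":0,"rx":0,"ry":0,"rz":0,"grip":0.5}]'
python3 - <<'E'
from h import *
from plant import optics
delta(down(np.radians(68.1)),np.array([.4901,-.1133,.13]))
c=optics.read_camera("wrist");pickle.dump(c,open("w4.pkl","wb"))
cv2.imwrite("pics/w4.png",c["color"])
E
```

```text
time: 17.9
eef_pos: [0.5534, -0.1338, 0.1319]
tcp_rot: [0.188, 0.982, 0.002, -0.002]
contact_force: [-0.2, 0.5, -2.0]
opening: 0.621
finger_force: 55.4
time: 18.73
eef_pos: [0.5542, -0.1391, 0.132]
tcp_rot: [0.19, 0.982, 0.0, -0.001]
contact_force: [0.1, 0.2, -0.7]
opening: 0.617
finger_force: 55.4
rot [ 0.01 -0.16  0.01] shift in target axes mm [69.1 -0.   2. ] shift in present axes [69.1 -0.   2.2]
```

View pics/w4.png

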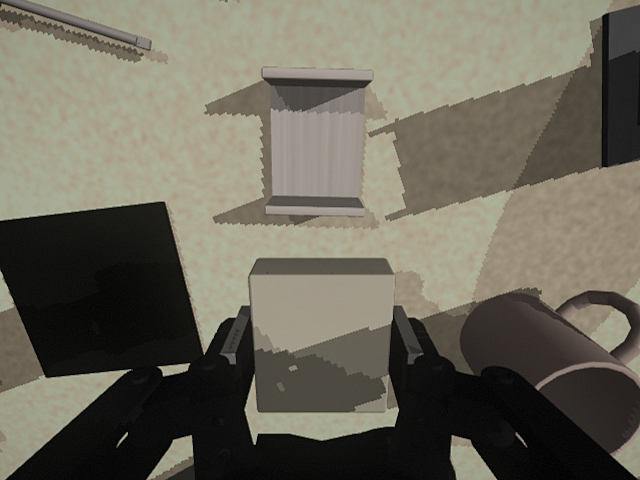

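The wrist view shows the cradle's far plate top edge at (262,68)–(373,70) and its near plate outer top edge at (265,215)–(364,216). The held blank is square between the pads, its top face at (249–395, 275–411).

```bash
python3 - <<'E'
from h import *
c=pickle.load(open("w4.pkl","rb"));d={"w":c};ez=np.array([0,0,1.])
uv=[(262,68),(373,70),(364,216),(265,215)]
P=np.array([on_plane(c,p,ez,.046*ez) for p in uv])
e=np.diff(np.vstack([P,P[:1]]),axis=0);print(np.linalg.norm(e,axis=1).round(4),np.degrees(np.arctan2(e[:,1],e[:,0])).round(1),P.mean(0).round(4))
L=[[-43,-32,38],[-43,32,38],[43,32,38],[43,-32,38]]
p,r=fit(d,[("w",u,l) for u,l in zip(uv,L)],.008,0,[.49,-.113,-.38]);print(p.round(4),np.degrees(p[2]),r.round(1).tolist())
R,t=frame(p[0],p[1],.008,p[2])
im=c["color"].copy()
# blank top: TCP+0.5+20 => z
Rt=down(np.radians(68.1)); s=np.array([.5542,-.1391,.132])
zt=.132+.0205
B=np.array([on_plane(c,q,ez,zt*ez) for q in((249,275),(394,275),(388,411),(258,411))])
e=np.diff(np.vstack([B,B[:1]]),axis=0);print("blank",np.linalg.norm(e,axis=1).round(4),np.degrees(np.arctan2(e[:,1],e[:,0])).round(1),"rel TCP in tool axes mm",((B.mean(0)-s)@Rt*1e3).round(1))
delta(down(p[2]+np.pi/2),np.array([p[0],p[1],.13]))
E
```

```text
[0.0632 0.0851 0.0636 0.0855] [  67.2  -23.3 -112.5  156.5] [ 0.4876 -0.1161  0.046 ]
[ 0.4877 -0.1161 -0.4035] -23.1208873688867 [[-1.1, -0.8], [0.4, -0.1], [0.6, 1.3], [-0.1, 0.2]]
blank [0.0525 0.0607 0.0538 0.0607] [  68.1  -20.7 -111.9  158.1] rel TCP in tool axes mm [  0.    0.2 -20.5]
rot [ 0.01 -0.16  1.24] shift in target axes mm [70.2 -5.1  2. ] shift in present axes [70.3 -3.6  2.2]
```

```bash
python3 -m creep '[{"x":0,"y":0,"z":0,"rx":0,"ry":-0.1,"rz":1.2,"grip":0.5},{"x":20,"y":-2,"z":0,"rx":0,"ry":0,"rz":0,"grip":0.5},{"x":30,"y":-3,"z":0,"rx":0,"ry":0,"rz":0,"grip":0.5},{"x":20,"y":0,"z":0,"rx":0,"ry":0,"rz":0,"grip":0.5},{"x":0,"y":0,"z":15,"rx":0,"ry":0,"rz":0,"grip":0.5},{"x":0,"y":0,"z":25,"rx":0,"ry":0,"rz":0,"grip":0.5},{"x":0,"y":0,"z":25,"rx":0,"ry":0,"rz":0,"grip":0.5},{"x":0,"y":0,"z":10,"rx":0,"ry":0,"rz":0,"grip":0.5},{"x":0,"y":0,"z":0,"rx":0,"ry":0,"rz":0,"grip":0.5},{"x":0,"y":0,"z":0,"rx":0,"ry":0,"rz":0,"grip":0.5}]'
python3 -m creep '[{"x":0,"y":0,"z":0,"rx":0,"ry":0,"rz":0,"grip":0.5},{"x":0,"y":0,"z":0,"rx":0,"ry":0,"rz":0,"grip":0.5},{"x":0,"y":0,"z":0,"rx":0,"ry":0,"rz":0,"grip":0.5},{"x":0,"y":0,"z":0,"rx":0,"ry":0,"rz":0,"grip":0.5},{"x":0,"y":0,"z":0,"rx":0,"ry":0,"rz":0,"grip":0.5},{"x":0,"y":0,"z":0,"rx":0,"ry":0,"rz":0,"grip":0.5},{"x":0,"y":0,"z":0,"rx":0,"ry":0,"rz":0,"grip":0.5},{"x":0,"y":0,"z":0,"rx":0,"ry":0,"rz":0,"grip":0.5},{"x":0,"y":0,"z":0,"rx":0,"ry":0,"rz":0,"grip":0.5},{"x":0,"y":0,"z":0,"rx":0,"ry":0,"rz":0,"grip":0.5}]'
python3 - <<'E'
from h import *
from plant import optics
delta(down(-.4035+np.pi/2),np.array([.4877,-.1161,.0075]))
a=optics.read_camera("side");b=optics.read_camera("wrist");cc=optics.read_camera("scene")
pickle.dump((a,b,cc),open("c5.pkl","wb"))
o=np.zeros((600,800,3),np.uint8)
f=lambda i,x,y,w,h,s:cv2.resize(i["color"][y:y+h,x:x+w],None,fx=s,fy=s,interpolation=cv2.INTER_CUBIC)
o[:320,:400]=f(a,265,280,100,80,4);o[:320,400:]=f(cc,195,225,100,80,4);o[320:,:373]=f(b,0,0,640,480,.583)[:280,:373]
cv2.imwrite("pics/c5.png",o)
E
```

```text
time: 19.62
eef_pos: [0.4879, -0.1161, 0.0571]
tcp_rot: [0.2, 0.98, 0.0, -0.001]
contact_force: [-0.6, 0.2, -1.6]
opening: 0.615
finger_force: 55.3
time: 20.45
eef_pos: [0.4878, -0.1161, 0.057]
tcp_rot: [0.2, 0.98, 0.0, -0.001]
contact_force: [0.2, 0.8, -1.6]
opening: 0.617
finger_force: 55.3
rot [ 0.01 -0.06  0.03] shift in target axes mm [ 0.1 -0.  49.5] shift in present axes [ 0.1 -0.1 49.5]
```

View pics/c5.png

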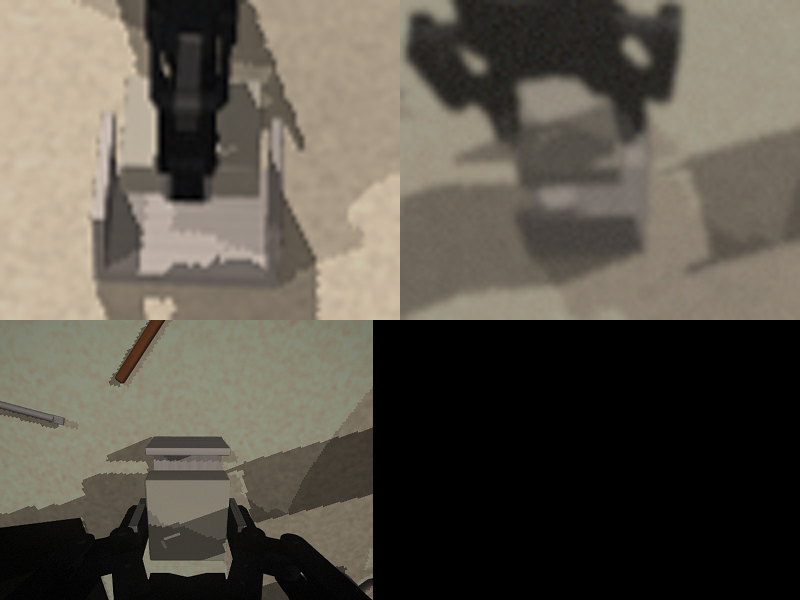

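The side view shows the blank held above the cradle and centred between the end plates: blank front face at crop x 121–257, cradle x 97–280. The wrist view shows it square with the far plate. Lowering it now.

```bash
python3 -m creep '[{"x":0,"y":0,"z":8,"rx":0,"ry":0,"rz":0,"grip":0.5},{"x":0,"y":0,"z":8,"rx":0,"ry":0,"rz":0,"grip":0.5},{"x":0,"y":0,"z":8,"rx":0,"ry":0,"rz":0,"grip":0.5},{"x":0,"y":0,"z":7,"rx":0,"ry":0,"rz":0,"grip":0.5},{"x":0,"y":0,"z":6,"rx":0,"ry":0,"rz":0,"grip":0.5},{"x":0,"y":0,"z":5,"rx":0,"ry":0,"rz":0,"grip":0.5},{"x":0,"y":0,"z":3,"rx":0,"ry":0,"rz":0,"grip":0.5},{"x":0,"y":0,"z":0,"rx":0,"ry":0,"rz":0,"grip":0.5},{"x":0,"y":0,"z":0,"rx":0,"ry":0,"rz":0,"grip":0.5},{"x":0,"y":0,"z":0,"rx":0,"ry":0,"rz":0,"grip":0.5}]'
```

```text
time: 21.43
eef_pos: [0.4882, -0.1162, 0.0124]
tcp_rot: [0.2, 0.98, 0.0, -0.0]
contact_force: [0.3, -0.8, -1.0]
opening: 0.619
finger_force: 55.4
```

```bash
python3 -m creep '[{"x":0,"y":0,"z":1,"rx":0,"ry":0,"rz":0,"grip":0.5},{"x":0,"y":0,"z":1,"rx":0,"ry":0,"rz":0,"grip":0.5},{"x":0,"y":0,"z":1,"rx":0,"ry":0,"rz":0,"grip":0.5},{"x":0,"y":0,"z":0.5,"rx":0,"ry":0,"rz":0,"grip":0.5},{"x":0,"y":0,"z":0.5,"rx":0,"ry":0,"rz":0,"grip":0.5},{"x":0,"y":0,"z":0.3,"rx":0,"ry":0,"rz":0,"grip":0.5},{"x":0,"y":0,"z":0,"rx":0,"ry":0,"rz":0,"grip":0.5},{"x":0,"y":0,"z":0,"rx":0,"ry":0,"rz":0,"grip":0.5},{"x":0,"y":0,"z":0,"rx":0,"ry":0,"rz":0,"grip":0.5},{"x":0,"y":0,"z":0,"rx":0,"ry":0,"rz":0,"grip":0.5}]'
```

```text
time: 22.27
eef_pos: [0.4879, -0.1161, 0.0078]
tcp_rot: [0.2, 0.98, 0.0, -0.0]
contact_force: [0.9, -0.3, -1.1]
opening: 0.616
finger_force: 55.4
```

```bash
python3 -m creep '[{"x":0,"y":0,"z":0.4,"rx":0,"ry":0,"rz":0,"grip":0.5},{"x":0,"y":0,"z":0.4,"rx":0,"ry":0,"rz":0,"grip":0.5},{"x":0,"y":0,"z":0.3,"rx":0,"ry":0,"rz":0,"grip":0.5},{"x":0,"y":0,"z":0,"rx":0,"ry":0,"rz":0,"grip":0.5},{"x":0,"y":0,"z":0,"rx":0,"ry":0,"rz":0,"grip":0.5},{"x":0,"y":0,"z":0,"rx":0,"ry":0,"rz":0,"grip":0.5},{"x":0,"y":0,"z":0,"rx":0,"ry":0,"rz":0,"grip":0.5},{"x":0,"y":0,"z":0,"rx":0,"ry":0,"rz":0,"grip":0.5},{"x":0,"y":0,"z":0,"rx":0,"ry":0,"rz":0,"grip":0.5},{"x":0,"y":0,"z":0,"rx":0,"ry":0,"rz":0,"grip":0.5}]'
```

```text
time: 23.1
eef_pos: [0.4879, -0.1161, 0.0073]
tcp_rot: [0.2, 0.98, 0.0, -0.001]
contact_force: [-2.4, 1.4, 4.9]
opening: 0.615
finger_force: 56.2
```

```bash
python3 -m creep '[{"x":0,"y":0,"z":0,"rx":0,"ry":0,"rz":0,"grip":0.7},{"x":0,"y":0,"z":0,"rx":0,"ry":0,"rz":0,"grip":0.8},{"x":0,"y":0,"z":0,"rx":0,"ry":0,"rz":0,"grip":0.9},{"x":0,"y":0,"z":0,"rx":0,"ry":0,"rz":0,"grip":0.9},{"x":0,"y":0,"z":0,"rx":0,"ry":0,"rz":0,"grip":0.9},{"x":0,"y":0,"z":-5,"rx":0,"ry":0,"rz":0,"grip":0.9},{"x":0,"y":0,"z":-20,"rx":0,"ry":0,"rz":0,"grip":0.9},{"x":0,"y":0,"z":-35,"rx":0,"ry":0,"rz":0,"grip":0.9},{"x":0,"y":0,"z":-40,"rx":0,"ry":0,"rz":0,"grip":0.9},{"x":0,"y":0,"z":-20,"rx":0,"ry":0,"rz":0,"grip":0.9}]'
python3 -m creep '[{"x":-20,"y":0,"z":0,"rx":0,"ry":0,"rz":0,"grip":0.9},{"x":-25,"y":0,"z":0,"rx":0,"ry":0,"rz":0,"grip":0.9},{"x":-25,"y":0,"z":0,"rx":0,"ry":0,"rz":0,"grip":0.9},{"x":0,"y":0,"z":0,"rx":0,"ry":0,"rz":0,"grip":0.9},{"x":0,"y":0,"z":0,"rx":0,"ry":0,"rz":0,"grip":0.9},{"x":0,"y":0,"z":0,"rx":0,"ry":0,"rz":0,"grip":0.9},{"x":0,"y":0,"z":0,"rx":0,"ry":0,"rz":0,"grip":0.9},{"x":0,"y":0,"z":0,"rx":0,"ry":0,"rz":0,"grip":0.9},{"x":0,"y":0,"z":0,"rx":0,"ry":0,"rz":0,"grip":0.9},{"x":0,"y":0,"z":0,"rx":0,"ry":0,"rz":0,"grip":0.9}]'
python3 - <<'E'
from h import *
from plant import optics
c=optics.read_camera("wrist");ez=np.array([0,0,1.])
R,t=frame(.4877,-.1161,.008,-.4035)
# numeric check: warp the plane of the blank's top (z=28 mm) to a cradle-aligned map, 1 px = 0.5 mm
g=np.array([[-60,-50],[60,-50],[60,50],[-60,50]],float)
uv=proj(c,np.c_[g,np.full(4,20.)]/1e3@R.T+t).astype(np.float32)
H=cv2.getPerspectiveTransform(uv,((g+[60,50])*2).astype(np.float32))
w=cv2.cvtColor(cv2.warpPerspective(c["color"],H,(240,200)),cv2.COLOR_BGR2GRAY).astype(int)
print("along x (y=0), step 2mm:",[(int(i/2-60),int(w[94:106,i].mean())) for i in range(24,216,4)])
print("across y (x=0):",[(int(i/2-50),int(w[i,112:128].mean())) for i in range(24,176,4)])
E
```

```text
time: 23.93
eef_pos: [0.4899, -0.117, 0.1315]
tcp_rot: [0.2, 0.98, -0.001, 0.003]
contact_force: [0.9, 0.7, 0.5]
opening: 0.897
finger_force: 0.0
time: 24.77
eef_pos: [0.5519, -0.1433, 0.1267]
tcp_rot: [0.2, 0.98, 0.0, -0.001]
contact_force: [-0.8, 1.2, -0.2]
opening: 0.906
finger_force: 0.0
along x (y=0), step 2mm: [(-48, 152), (-46, 145), (-44, 149), (-42, 142), (-40, 83), (-38, 42), (-36, 42), (-34, 68), (-32, 68), (-30, 101), (-28, 143), (-26, 144), (-24, 144), (-22, 144), (-20, 143), (-18, 144), (-16, 145), (-14, 144), (-12, 145), (-10, 145), (-8, 145), (-6, 145), (-4, 146), (-2, 146), (0, 147), (2, 147), (4, 147), (6, 147), (8, 148), (10, 148), (12, 149), (14, 149), (16, 149), (18, 150), (20, 150), (22, 150), (24, 151), (26, 151), (28, 150), (30, 152), (32, 64), (34, 58), (36, 78), (38, 77), (40, 77), (42, 149), (44, 142), (46, 123)]
across y (x=0): [(-38, 101), (-36, 99), (-34, 99), (-32, 100), (-30, 96), (-28, 89), (-26, 135), (-24, 147), (-22, 147), (-20, 146), (-18, 146), (-16, 146), (-14, 147), (-12, 146), (-10, 147), (-8, 146), (-6, 147), (-4, 146), (-2, 146), (0, 147), (2, 146), (4, 147), (6, 147), (8, 146), (10, 147), (12, 147), (14, 147), (16, 147), (18, 147), (20, 146), (22, 147), (24, 147), (26, 146), (28, 115), (30, 131), (32, 135), (34, 156), (36, 156)]
```

The blank's top spans x −30…+31 mm and y −26.5…+27 mm in the cradle frame, so it is centred and flat with the gripper clear. Handing in.

```bash
python3 -c "
from plant import sign_off
print(sign_off())"
```

```text
the job is handed in; nothing more can be done
None
```

I handed the job in at about 25 s: the blank is flat, centred and released in the cradle, after being pushed clear of the lips, laid on the pad, regripped and lowered; the judge's verdict wasn't shown.

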